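# Clamp a cryobox in the box scanner

### The arm

A 6-joint arm with a two-finger parallel gripper is mounted at the origin on the work surface. World frame = base frame: x ahead of the robot, y to its left, z up, the work surface at z = 0. Lengths are in m, angles in rad, forces in N, time in s.
With the tool pointing down it reaches from about 0.325 to 0.9 m from the base axis. Payload 6.1 kg.
Tool frame: the origin (TCP) lies at the very end of the fingers, on their centre line; the grasp point (between the pads) lies r.hold_point_z behind it (r.hold_point_z is the distance from the TCP to the grasp point, in m); z points along the fingers, y is the line along which they close (so a half turn about z gives the same grasp; the last joint's range is limited). The gripper opens to 87 mm and grips with 3 to 60 N. Pads are 19 mm wide; open, the fingers measure 117 mm over their backs; the gripper's body (75 mm by 190 mm) begins 51 mm behind the grasp point.
Start: joints at [-1.367, 0.22, 1.526, -0, 1.395, -0.126], TCP at [0.202, -0.591, 0.186] pointing down, gripper open.
Joint ranges: [-2.98, 2.98], [-0.91, 2.08], [0.09, 2.57], [-1.24, 4.39], [0.2, 2.65], [-2.68, 2.68]. Speed limits (rad/s): [2.57, 2.57, 3.01, 3.14, 3.14, 3.14].

### API

Orientations are given as a unit quaternion [x, y, z, w].
In Python, from cell import r, cams, job gives the robot as it stands.
- The arm moves only by the shell command python3 -m creep 'ROWS' [FORCE]. ROWS is JSON, a list of rows, each a list of 3 entries, a list of its own where there are three numbers: the turn, a rotation vector about the world's x, y, z in rad, then the shift along the world's x, y, z in m, then the finger opening in m, from 0 to 0.087. A call has exactly 5 rows; each row shifts and turns the commanded pose from where the row before left it; what a row does not reach is not made up. A row lasts 1/8 s, in which the tool goes at most 62.5 mm and 10.7 degrees, less where a joint would pass 70% of its speed; a pose out of reach is approached as far as the arm can. A call with a gripper value outside its range is refused whole. The fingers move at their own pace and stop on an object; FORCE is the grip in N (left out, the last holds). Time passes only in rows, so rows that do not move let the fingers close, or fill a call up. It gives the time, the measured TCP pose, the force, the opening and the grip force at its end, in the units of the state.
- r.observe(): the state, without advancing time (a new reading comes with each control period).
- cams.read_camera(name): name is "scene" or "side" or "wrist"; returns a dict with "color" (420x560x3 uint8, red, green, blue), "fx", "fy", "cx", "cy" (pixels), "eye" and "attitude" of the camera in the world; the wrist camera has in their place "tool_from_camera" (4x4, takes a point from camera to tool coordinates, whose origin is the TCP and whose axes are the flange's). Camera axes: x right, y up, looking along -z (the intrinsics and any distortion apply to the point x, -y, -z); pixel columns grow to the right and rows downward; lengths in m; the calibration is good to about 2 mm. A picture is of the moment at which its call begins: read the wrist's pose just before it. There is no depth.
- job.job_done(): hands the job in; it is judged then, once.
The state is a dict: "time": time; "joints": joint angles; "qvel": joint speeds; "joint_torque": joint torques, N m; "tcp_pos": TCP position; "tcp_rot": TCP orientation; "contact_force": force on the tool from outside, world axes, zero at the start; "moment": the same for the moment, N m; "grip_width": finger opening in m; "grasp_force": force on a finger pad.
Only numpy, scipy, OpenCV 4.12 (cv2) and the standard library are available. Lean on these libraries where they do the work, as an engineer would, in place of code of your own. Each camera call takes 0.05 s, during which the arm holds its last target. There are 200 camera calls.

### The job

With your fingertips, push the white cryobox that sits in the scanner's nest away from the robot until it is fully home against the stop, without lifting it. Then push the toggle clamp's black handle over past centre, so that it snaps over and its rubber foot holds the box's lid down. Leave everything else on the table where it stands, and finish with the hand clear.

Things in the scene. Friction and masses are not known exactly. Their poses are not given: they have to be found in the camera images.
- scanner: flat grey box scanner fixed to the table, carrying nest and toggle clamp. Origin at table height under the nest's centreline; x runs along the nest towards the stop, away from the robot, y left, z up. Housing 30 mm high, spanning x -110..100, y -70..110 mm. The box slides on its top between two rails at y = +-45 mm (10 mm thick, 80 mm clear between, x -75..75, tops at z = 48 mm)
- nest_home (a point): where the cryobox's origin lies when home against the stop: (37, 0, 30) mm in the scanner's frame, axes as the scanner's. The stop is an aluminium wall across the nest 38 mm further on (x = 75 mm), 12 mm thick, 100 mm wide, top at z = 70 mm. The nest's near end (-x) is open
- cryobox: closed white plastic cryobox standing in the nest between the rails, 76 x 76 mm, 52 mm tall (lid top 82 mm above the table), 0.1 to 0.2 kg. Origin under its centre; x along the nest. It starts 35 to 65 mm short of home and slides with under 3 N
- clamp (a joint): angle of the toggle clamp (rad) about an axis along the scanner's x. 0: open, handle leaning 0.65 rad to the scanner's +y, foot up. Grows as the handle goes over to -y. Bistable: a spring drives it to 0 from below 0.6, to the closed side from above. About 1.10: closed, foot on the lid of a box that is home. If the box is not home it runs on to 1.3. Flip: 3 to 5 N at 50 mm from the pivot
- clamp_pivot (a point): the clamp's pivot, fixed at (61, 76, 98) mm in the scanner's frame, axes as the scanner's. A steel bracket 28 mm long (x) and 24 mm wide (y) carries it, up to 106 mm above the table
- handle_tip (a point): centre of the handle's round end, moving with it. The handle is a straight bar, 80 mm from the pivot to here plus 8 mm beyond, swinging across the nest; its outer half is a black grip 16 mm thick. It is upright at joint 0.65 (top 186 mm above the table) and leans 0.45 rad to -y when closed. While open, the clamp's arm (14 mm wide, 66 mm long) points up over the left rail
- vial: clear capped sample vial standing on its end near the scanner's right side, 13 mm across, 48 mm tall; origin under its centre
- forceps: steel forceps lying to the right of the scanner, 146 mm long, 18 mm wide, 7 mm high; origin under the middle
- marker: marker pen lying to the left of the scanner, 130 mm long, 12 mm thick; origin under the middle
- cup: open steel cup behind the scanner, 72 mm across the rim, 75 mm tall; origin under its centre
- spare_box: another white cryobox, same shape as the one in the nest (76 x 76 x 52 mm), standing on the table to the robot's right, not to be used; origin under its centre
- foam_tray: open white foam tray, 150 x 240 x 75 mm, to the robot's left; origin under its centre
- can: steel can, 74 mm across, 130 mm tall, at the far left; origin under its centre

How it is judged:
By the outcome, as a careful person would: the job done as asked, in the order asked, and still so for the second after the job is handed in, with the robot touching nothing.
It also fails if it takes over 45 s, if anything falls off the work surface, if the arm or the gripper's body presses on something with over 40 N, if the wrist force passes 120 N, or if a joint passes its speed limit or range.

## Working session

There is one attempt and no reset: what is moved stays moved. The work goes in short steps, Python scripts to look and compute and a shell command to move; the robot and the scene stay as the last step left them, time stands still between calls to the robot, and variables do not carry over. Pictures are saved under pics/ and viewed, at most 10 in all, crops included, and the job is handed in when it is done.

```bash
mkdir -p pics; ls; cat > h.py <<'E'
import numpy as np,cv2
from cell import r,cams,job
from scipy.spatial.transform import Rotation as R
E
python3 - <<'E'
from h import *
s=r.observe();print(s['time'],s['tcp_pos'],s['tcp_rot'],r.hold_point_z)
for n in('scene','side'):
    c=cams.read_camera(n);cv2.imwrite(f'pics/{n}0.png',c['color'][...,::-1])
    print(n,{k:(np.round(v,4).tolist() if not isinstance(v,str) else v) for k,v in c.items() if k!='color'})
E
```

```text
pics
0.0 [ 0.20227916 -0.59064287  0.18465028] [ 9.86430865e-01  1.64174420e-01 -3.51161299e-05 -9.52270053e-04] 0.0187
scene {'fx': 428.1574, 'fy': 428.1574, 'cx': 280.5655, 'cy': 211.4402, 'eye': [1.0022, 0.5398, 1.1492], 'attitude': [0.096, 0.2755, 0.9116, 0.2896]}
side {'fx': 411.175, 'fy': 411.175, 'cx': 288.0268, 'cy': 206.7441, 'eye': [-0.0265, 0.9175, 0.9578], 'attitude': [-0.1249, 0.4299, 0.8534, -0.267]}
```

View pics/scene0.png

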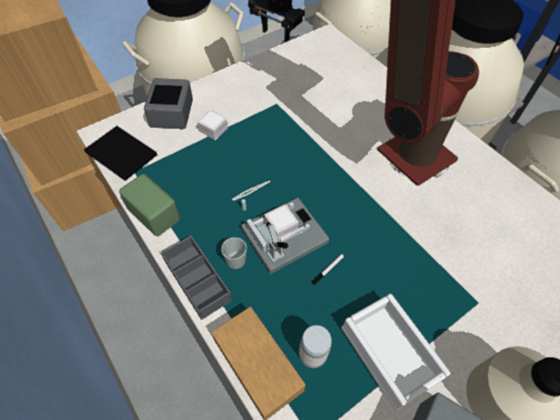

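View pics/side0.png

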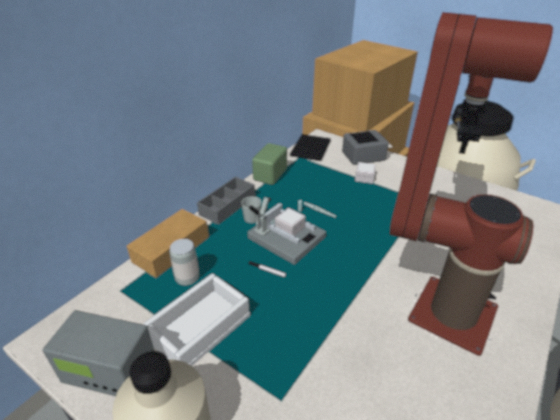

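The scene picture shows the scanner at about (285,235), with the box at (280,218) and the clamp at (270,240). The side picture shows it at about (287,235). I'll enlarge both.

```bash
cat >> h.py <<'E'
def ray(c,uv):
    d=np.array([(uv[0]-c['cx'])/c['fx'],-(uv[1]-c['cy'])/c['fy'],-1.]);return np.array(c['eye']),R.from_quat(c['attitude']).apply(d)
def onz(c,uv,z):
    e,d=ray(c,uv);return e+d*(z-e[2])/d[2]
def proj(c,p):
    q=R.from_quat(c['attitude']).inv().apply(np.asarray(p)-c['eye']);return np.array([c['cx']+c['fx']*q[0]/-q[2],c['cy']-c['fy']*q[1]/-q[2]])
E
python3 - <<'E'
from h import *
c=cams.read_camera('scene');d=cams.read_camera('side')
print(c.keys())
a=cv2.resize(c['color'][190:280,230:340],None,fx=7,fy=7,interpolation=cv2.INTER_CUBIC)[:600]
b=cv2.resize(d['color'][190:270,235:335],None,fx=7,fy=7,interpolation=cv2.INTER_CUBIC)
cv2.imwrite('pics/a.png',cv2.resize(c['color'][192:277,230:340],None,fx=7,fy=7,interpolation=cv2.INTER_CUBIC)[...,::-1]);cv2.imwrite('pics/b.png',b[...,::-1])
for n,k in(('scene',c),('side',d)):
    # scanner: non-teal blob in the mat
    hsv=cv2.cvtColor(k['color'],cv2.COLOR_RGB2HSV)
    teal=cv2.inRange(hsv,(80,100,20),(100,255,160))
    roi=np.zeros_like(teal)
    roi[190:280,230:340]=255
    m=cv2.bitwise_and(255-teal,roi)
    nn,l,st,ce=cv2.connectedComponentsWithStats(m)
    i=1+np.argmax(st[1:,4]);print(n,st[i],ce[i]);
    cs,_=cv2.findContours((l==i).astype(np.uint8),0,2)
    h=cv2.convexHull(max(cs,key=cv2.contourArea));ap=cv2.approxPolyDP(h,2.5,True)[:,0]
    for p in ap: print(p,onz(k,p,0).round(3),onz(k,p,.03).round(3))
E
```

```text
dict_keys(['color', 'fx', 'fy', 'cx', 'cy', 'eye', 'attitude'])
scene [ 241  198   89   76 3817] [284.21456641 234.40974587]
[298 198] [ 0.46  -0.089  0.   ] [ 0.475 -0.073  0.03 ]
[329 239] [0.475 0.091 0.   ] [0.489 0.103 0.03 ]
[270 273] [0.691 0.081 0.   ] [0.7   0.093 0.03 ]
[241 225] [ 0.671 -0.108  0.   ] [ 0.68  -0.091  0.03 ]
side [ 230  190  107   75 3886] [278.41559444 224.8010808 ]
[230 190] [ 0.939 -0.105  0.   ] [ 0.909 -0.073  0.03 ]
[256 190] [ 0.853 -0.167  0.   ] [ 0.825 -0.133  0.03 ]
[300 199] [ 0.671 -0.219  0.   ] [ 0.649 -0.183  0.03 ]
[336 216] [ 0.5   -0.206  0.   ] [ 0.484 -0.171  0.03 ]
[325 236] [ 0.476 -0.082  0.   ] [ 0.46 -0.05  0.03]
[293 264] [0.491 0.101 0.   ] [0.475 0.126 0.03 ]
[248 237] [ 0.696  0.081 -0.   ] [0.673 0.107 0.03 ]
[230 214] [ 0.834  0.017 -0.   ] [0.807 0.045 0.03 ]
```

View pics/a.png

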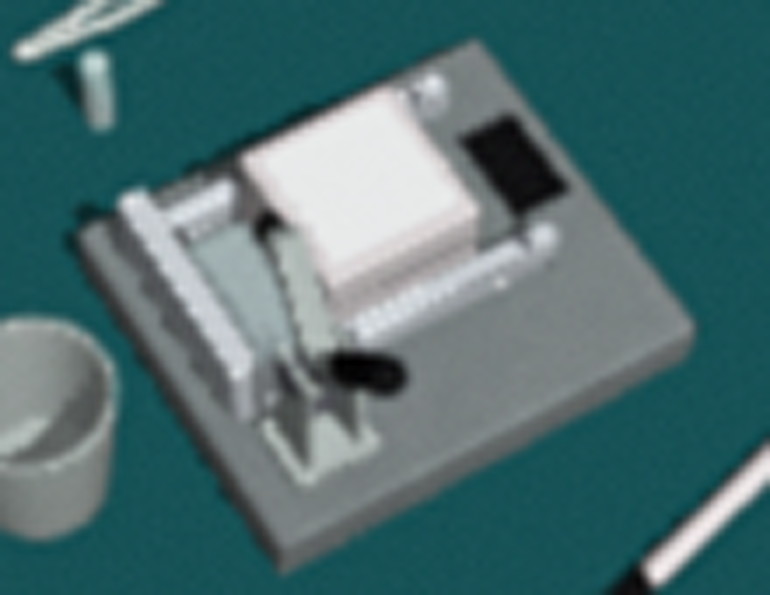

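View pics/b.png

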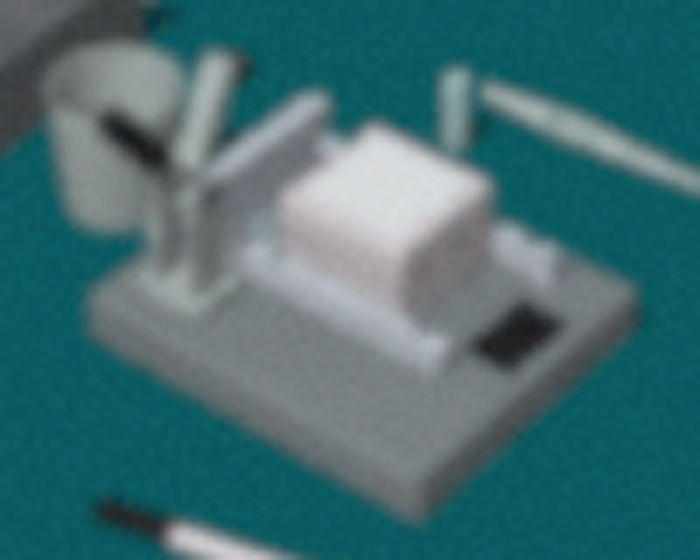

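The crops show the scanner's top corners, the lid corners and the black handle tip clearly. In crop a the handle tip is at about (390,373). In crop b it is at about (120,125). Next I'll cast rays.

```bash
python3 - <<'E'
from h import *
c=cams.read_camera('scene');d=cams.read_camera('side')
A=lambda p:(230+(p[0]+.5)/7-.5,192+(p[1]+.5)/7-.5)
B=lambda p:(235+(p[0]+.5)/7-.5,190+(p[1]+.5)/7-.5)
def fit(M,P):
    M=np.array(M,float);P=np.array(P)[:,:2];m=M-M.mean(0);p=P-P.mean(0)
    th=np.arctan2((m[:,0]*p[:,1]-m[:,1]*p[:,0]).sum(),(m*p).sum());Rm=np.array([[np.cos(th),-np.sin(th)],[np.sin(th),np.cos(th)]])
    t=P.mean(0)-Rm@M.mean(0);return t,th,Rm,((M@Rm.T+t-P)*1e3).round(1)
M=[(-.11,-.07),(-.11,.11),(.1,-.07),(.1,.11)]
Pa=[onz(c,A(p),.03) for p in((475,42),(692,328),(80,235),(283,547))]
Pb=[onz(d,B(p),.03) for p in((640,292),(415,492),(90,300))]
for m,p in((M,Pa),([M[0],M[1],M[3]],Pb),(M+[M[0],M[1],M[3]],Pa+Pb)):
    t,th,Rm,e=fit(m,p);print(t.round(4),th.round(3),e.tolist())
La=[onz(c,A(p),.082) for p in((380,88),(245,157),(478,212),(335,272))]
Lb=[onz(d,B(p),.082) for p in((492,185),(375,125),(405,255),(285,200))]
for L in(La,Lb):
    print('lid in scanner',[((Rm.T@(p[:2]-t))*1e3).round(1).tolist() for p in L])
# handle tip: two rays
e1,d1=ray(c,A((385,373)));e2,d2=ray(d,B((122,128)))
k=np.linalg.lstsq(np.c_[d1,-d2],e2-e1,rcond=None)[0];p1=e1+d1*k[0];p2=e2+d2*k[1];print('tip',p1,p2,Rm.T@((p1+p2)[:2]/2-t))
W=lambda x,y,z:np.r_[Rm@[x,y]+t,z]
print('exp tip',W(.061,.076+.08*np.sin(.65),.098+.08*np.cos(.65)),'home',W(.037,0,.03),'pivot',W(.061,.076,.098))
for n,k,F,z in(('a',c,A,.048),): print('vial',onz(c,A((97,58)),.048),onz(c,A((103,125)),0))
E
```

```text
[ 0.588  -0.0156] -0.077 [[-2.1, -1.6], [-2.5, 2.1], [2.0, -2.1], [2.6, 1.6]]
[ 0.5838 -0.0114] -0.077 [[-1.4, 1.3], [-0.7, -2.5], [2.2, 1.2]]
[ 0.5862 -0.0138] -0.077 [[-3.9, 0.2], [-4.3, 3.8], [0.2, -0.3], [0.8, 3.4], [1.0, -1.0], [1.7, -4.8], [4.6, -1.2]]
lid in scanner [[-35.1, -39.7], [33.3, -38.2], [-37.6, 35.9], [29.7, 30.6]]
lid in scanner [[-40.4, -36.5], [34.7, -37.9], [-41.0, 33.7], [30.3, 38.1]]
tip [0.6557945  0.09917837 0.15779214] [0.65591793 0.09943513 0.15763488] [0.06072288 0.11811152]
exp tip [0.65661689 0.10557021 0.1616867 ] home [ 0.62312735 -0.01663258  0.03      ] pivot [0.65289651 0.05729845 0.098     ]
vial [ 0.6286374  -0.15571844  0.048     ] [ 0.63067674 -0.15242366  0.        ]
```

```bash
python3 -m creep '[[[0,0,-0.04],[0.028,0.053,0],0],[[0,0,-0.04],[0.028,0.053,0],0],[[0,0,-0.04],[0.028,0.053,0],0],[[0,0,-0.04],[0.028,0.053,0],0],[[0,0,-0.04],[0.028,0.053,0],0]]' && python3 -m creep '[[[0,0,-0.04],[0.028,0.053,0],0],[[0,0,-0.04],[0.028,0.053,0],0],[[0,0,-0.04],[0.028,0.053,0],0],[[0,0,-0.04],[0.028,0.053,0],0],[[0,0,0],[0,0,0],0]]'
```

```text
time: 0.92
tcp_pos: [0.343, -0.3246, 0.1859]
tcp_rot: [0.998, 0.064, 0.0, 0.0]
contact_force: [0.9, -0.4, 0.9]
grip_width: 0.0449
grasp_force: 0.0
time: 1.55
tcp_pos: [0.4556, -0.1106, 0.1859]
tcp_rot: [1.0, -0.012, 0.0, -0.0]
contact_force: [-0.1, -0.5, -0.1]
grip_width: 0.0017
grasp_force: 0.0
```

```bash
python3 -m creep '[[[0,0,-0.027],[0.027,0.051,0],0],[[0,0,-0.027],[0.027,0.051,0],0],[[0,0,0],[0,0,0],0],[[0,0,0],[0,0,0],0],[[0,0,0],[0,0,0],0]]' && python3 - <<'E'
from h import *
s=r.observe();c=cams.read_camera('wrist');cv2.imwrite('pics/w1.png',c['color'][...,::-1])
print(s['tcp_pos'],s['tcp_rot'],c['tool_from_camera'].round(4).tolist(),c['fx'],c['cx'],c['cy'],c.keys())
E
```

```text
time: 2.17
tcp_pos: [0.508, -0.0139, 0.1857]
tcp_rot: [0.999, -0.043, -0.0, 0.0]
contact_force: [-0.6, -0.7, 0.2]
grip_width: 0.0006
grasp_force: 0.0
[ 0.50796658 -0.01389651  0.18567919] [ 9.99073238e-01 -4.30418404e-02 -1.13831951e-04  2.26354357e-04] [[-0.0012, 0.9655, 0.2603, 0.0698], [1.0, 0.0013, -0.0003, -0.0001], [-0.0006, 0.2603, -0.9655, -0.199], [0.0, 0.0, 0.0, 1.0]] 351.0193925645423 273.7679775070516 203.49458891401935 dict_keys(['color', 'fx', 'fy', 'cx', 'cy', 'tool_from_camera'])
```

View pics/w1.png

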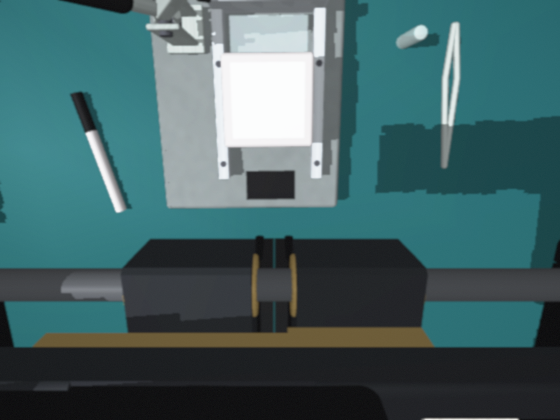

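The wrist view shows the nest straight ahead. The scanner's near top corners are at (167,207) and (337,206). The lid corners are near (223,147), (312,145) and (225,53), and the rail ends are at (223,178) and (317,177).

```bash
python3 - <<'E'
from h import *
s=r.observe();c=cams.read_camera('wrist');T=c['tool_from_camera'];Rt=R.from_quat(s['tcp_rot'])
def W(uv,z):
    d=np.array([(uv[0]-c['cx'])/c['fx'],-(uv[1]-c['cy'])/c['fy'],-1.]);e=s['tcp_pos']+Rt.apply(T[:3,3]);d=Rt.apply(T[:3,:3]@d);return (e+d*(z-e[2])/d[2])[:2]
hsv=cv2.cvtColor(c['color'],cv2.COLOR_RGB2HSV);nt=255-cv2.inRange(hsv,(75,90,20),(105,255,200))
nt[230:]=0
# housing sides per row, near edge per column
L=[];Rr=[]
for y in(120,140,160,180,200):
    row=nt[y];x=230
    a=x
    while row[a-1]:a-=1
    b=x+20 if 0 else 260
    while row[b+1]:b+=1
    L.append((a,y));Rr.append((b,y))
print(L,Rr)
for z in(.03,):
    print('L',[W(p,z).round(4).tolist() for p in L]);print('R',[W(p,z).round(4).tolist() for p in Rr])
print('near',[W(p,.03).round(4).tolist() for p in((170,207),(250,207),(334,206))])
print('lid',[W(p,.082).round(4).tolist() for p in((223,147),(312,145),(225,53),(312,53))])
print('rail inner/ends top',[W(p,.048).round(4).tolist() for p in((218,178),(228,178),(312,177),(322,177))])
E
```

```text
[(159, 120), (160, 140), (162, 160), (164, 180), (166, 200)] [(340, 120), (339, 140), (339, 160), (338, 180), (337, 200)]
L [[0.5769, 0.0933], [0.5576, 0.0957], [0.5376, 0.0971], [0.5171, 0.0985], [0.4959, 0.1]]
R [[0.5613, -0.084], [0.542, -0.0823], [0.5219, -0.0815], [0.5014, -0.0797], [0.4802, -0.0778]]
near [[0.488, 0.0971], [0.4807, 0.0135], [0.474, -0.0744]]
lid [[0.5499, 0.0261], [0.545, -0.0499], [0.624, 0.0151], [0.6179, -0.0543]]
rail inner/ends top [[0.5175, 0.0398], [0.5166, 0.0301], [0.5105, -0.0515], [0.5096, -0.0612]]
```

```bash
python3 -m creep '[[[0,0,0],[0,0.004,-0.04],0],[[0,0,0],[0,0,-0.04],0],[[0,0,0],[0,0,-0.04],0],[[0,0,0],[0,0,-0.024],0],[[0,0,0],[0,0,0],0]]' && python3 -m creep '[[[0,0,0.006],[0.012,-0.001,0],0],[[0,0,0],[0.012,-0.001,0],0],[[0,0,0],[0.012,-0.001,0],0],[[0,0,0],[0.010,-0.0008,0],0],[[0,0,0],[0.008,-0.0006,0],0]]'
```

```text
time: 2.9
tcp_pos: [0.5061, -0.0088, 0.0398]
tcp_rot: [0.999, -0.043, -0.002, -0.0]
contact_force: [-0.7, -0.4, 0.5]
grip_width: 0.0007
grasp_force: 0.0
time: 3.52
tcp_pos: [0.5631, -0.0127, 0.0418]
tcp_rot: [0.999, -0.039, -0.0, 0.0]
contact_force: [-1.8, 0.3, 1.9]
grip_width: 0.0004
grasp_force: 0.8
```

```bash
python3 -m creep '[[[0,0,0],[0.004,-0.0003,0],0],[[0,0,0],[0.003,-0.0002,0],0],[[0,0,0],[0.003,-0.0002,0],0],[[0,0,0],[0.002,-0.0002,0],0],[[0,0,0],[0,0,0],0]]' && python3 -m creep '[[[0,0,0],[0.001,-0.0001,0],0],[[0,0,0],[0.001,-0.0001,0],0],[[0,0,0],[0,0,0],0],[[0,0,0],[0,0,0],0],[[0,0,0],[0,0,0],0]]'; python3 - <<'E'
from h import *
s=r.observe();c=cams.read_camera('wrist');cv2.imwrite('pics/w2.png',c['color'][...,::-1]);print(s['tcp_pos'],s['contact_force'])
E
```

```text
time: 4.15
tcp_pos: [0.5746, -0.0137, 0.0417]
tcp_rot: [0.999, -0.039, 0.0, 0.0]
contact_force: [0.2, -0.3, -0.1]
grip_width: 0.0006
grasp_force: 0.0
time: 4.78
tcp_pos: [0.5765, -0.0138, 0.0418]
tcp_rot: [0.999, -0.039, 0.0, 0.0]
contact_force: [-0.5, 0.1, 0.0]
grip_width: 0.0005
grasp_force: 0.1
[ 0.57649542 -0.01381197  0.04176483] [-0.46046471  0.1004747   0.04430251]
```

View pics/w2.png

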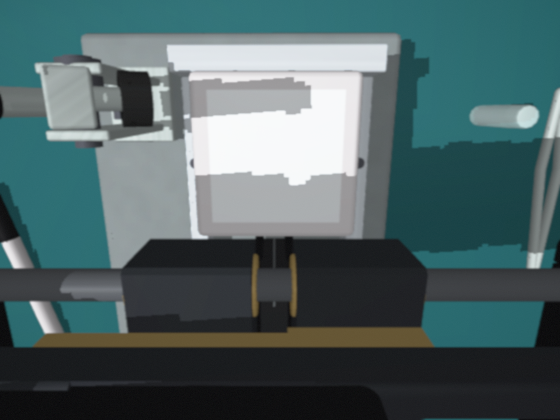

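The box is nearly against the stop, with its lid's far edge at row 72 and the stop at rows 46-70. The force hasn't risen yet, so I'll keep pushing gently.

```bash
python3 -m creep '[[[0,0,0],[0.001,-0.0001,0],0],[[0,0,0],[0.001,-0.0001,0],0],[[0,0,0],[0,0,0],0],[[0,0,0],[0,0,0],0],[[0,0,0],[0,0,0],0]]' && python3 -m creep '[[[0,0,0],[0.001,-0.0001,0],0],[[0,0,0],[0.001,-0.0001,0],0],[[0,0,0],[0,0,0],0],[[0,0,0],[0,0,0],0],[[0,0,0],[0,0,0],0]]'
```

```text
time: 5.45
tcp_pos: [0.5768, -0.0139, 0.0416]
tcp_rot: [0.999, -0.039, -0.002, -0.0]
contact_force: [-6.5, 0.9, 5.5]
grip_width: 0.0008
grasp_force: 3.5
time: 6.08
tcp_pos: [0.5769, -0.0139, 0.0414]
tcp_rot: [0.999, -0.039, -0.004, -0.0]
contact_force: [-13.3, -0.3, 9.3]
grip_width: 0.0003
grasp_force: 6.8
```

The box is home: it stopped dead and the force rose to 13 N. I'll back off, rise, and go over to the +y side of the handle.

```bash
python3 -m creep '[[[0,0,0],[-0.02,0.0016,0],0],[[0,0,0],[-0.02,0.0016,0],0],[[0,0,0],[0,0,0.05],0],[[0,0,0],[0,0,0.055],0],[[0,0,0],[0,0,0.055],0]]' && python3 -m creep '[[[0,0,0],[0.02,0.05,0.03],0],[[0,0,0],[0.02,0.05,0],0],[[0,0,0],[0.03,0.05,0],0],[[0,0,0],[0.05,0.01,0],0],[[0,0,0],[0,0,0],0]]'
python3 - <<'E'
from h import *
s=r.observe();print(s['tcp_pos'])
o=[]
for n,(u,v) in(('scene',(230,180)),('side',(225,160))):
    k=cams.read_camera(n);o.append(cv2.resize(k['color'][v:v+110,u:u+110],None,fx=3.6,fy=3.6,interpolation=cv2.INTER_CUBIC))
cv2.imwrite('pics/c3.png',np.hstack(o)[...,::-1])
E
```

```text
time: 6.7
tcp_pos: [0.5406, -0.011, 0.2036]
tcp_rot: [0.999, -0.039, 0.001, 0.0]
contact_force: [0.8, 0.7, -0.6]
grip_width: 0.0006
grasp_force: 0.0
time: 7.32
tcp_pos: [0.662, 0.15, 0.2284]
tcp_rot: [0.999, -0.038, -0.001, 0.0]
contact_force: [-0.5, -1.1, 0.8]
grip_width: 0.0006
grasp_force: 0.0
[0.66195214 0.15001445 0.22836242]
```

View pics/c3.png

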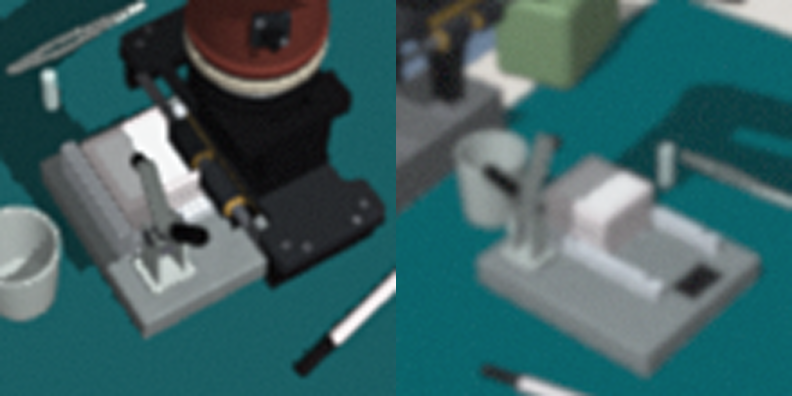

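The crops show the box flush against the stop, the clamp still open, and the gripper above on the handle's +y side. Next I descend and push the handle towards -y.

```bash
python3 -m creep '[[[0,0,0],[0,0,-0.045],0],[[0,0,0],[0,0,-0.045],0],[[0,0,0],[0,0,0],0],[[0,0,0],[-0.0008,-0.01,0],0],[[0,0,0],[-0.0008,-0.01,0],0]]' && python3 -m creep '[[[0,0,0],[-0.0008,-0.01,0],0],[[0,0,0],[-0.0008,-0.01,0],0],[[0,0,0],[-0.0008,-0.01,0],0],[[0,0,0],[-0.0008,-0.01,0],0],[[0,0,0],[0,0,0],0]]'
```

```text
time: 8.05
tcp_pos: [0.6606, 0.1282, 0.1454]
tcp_rot: [0.999, -0.039, 0.003, -0.0]
contact_force: [0.1, -0.0, 0.7]
grip_width: 0.0004
grasp_force: 0.0
time: 8.68
tcp_pos: [0.6555, 0.0881, 0.1416]
tcp_rot: [0.999, -0.04, -0.0, 0.0]
contact_force: [-0.2, -0.6, -0.7]
grip_width: 0.0006
grasp_force: 0.0
```

```bash
python3 - <<'E'
from h import *
s=r.observe();print(s['tcp_pos'],s['contact_force'])
o=[]
for n,(u,v) in(('scene',(230,180)),('side',(225,160))):
    k=cams.read_camera(n);o.append(cv2.resize(k['color'][v:v+110,u:u+110],None,fx=3.6,fy=3.6,interpolation=cv2.INTER_CUBIC));print(proj(k,s['tcp_pos']))
cv2.imwrite('pics/c4.png',np.hstack(o)[...,::-1])
E
```

```text
[0.65554412 0.08809248 0.14161795] [-0.15937065 -0.55719783 -0.66213667]
[282.10021523 244.82718041]
[254.42312327 210.11152393]
```

View pics/c4.png

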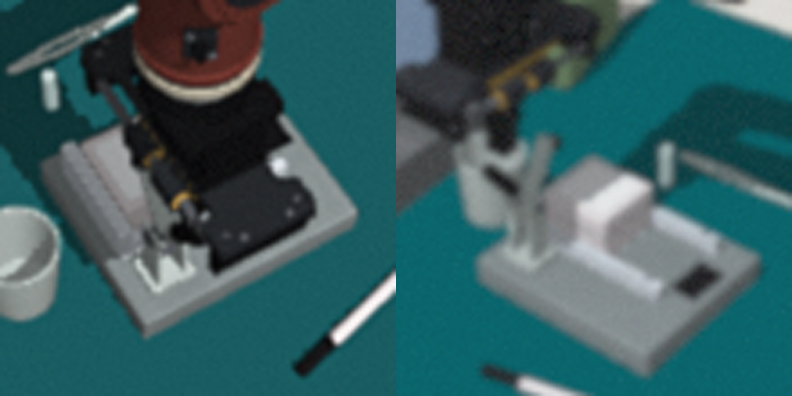

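Scene and side crops: the black handle looks unmoved at about (500,180), although the TCP projects right onto it and the force is near zero. I need a closer look.

```bash
python3 - <<'E'
from h import *
s=r.observe()
k=cams.read_camera('side');c=cams.read_camera('scene');w=cams.read_camera('wrist')
for p in([.662,.15,.2284],[.655,.054,.098],[.656,.103,.162],[.6525,.02,.170]): print(proj(k,p).round(1),proj(c,p).round(1))
z=lambda im,u,v,n,m:cv2.resize(im[v:v+n,u:u+n],(m,m),interpolation=cv2.INTER_CUBIC)
o=np.zeros((600,800,3),np.uint8)
o[:300,:400]=cv2.resize(w['color'],(400,300));o[:300,400:700]=z(k['color'],235,175,50,300);o[300:,:300]=z(c['color'],245,215,60,300)
o[300:,300:600]=z(k['color'],225,160,70,300)
cv2.imwrite('pics/m5.png',o[...,::-1]);print(s['joints'],s['time'])
E
```

```text
[239.3 196.7] [295.3 246.7]
[261.2 215.4] [274.9 243.7]
[251.2 207.3] [285.4 245.1]
[267.5 193.6] [268.6 221.2]
[1.56519401e-02 3.37860955e-01 1.46762134e+00 2.43642621e-04
 1.33624945e+00 1.66493274e+00] 8.775
```

View pics/m5.png

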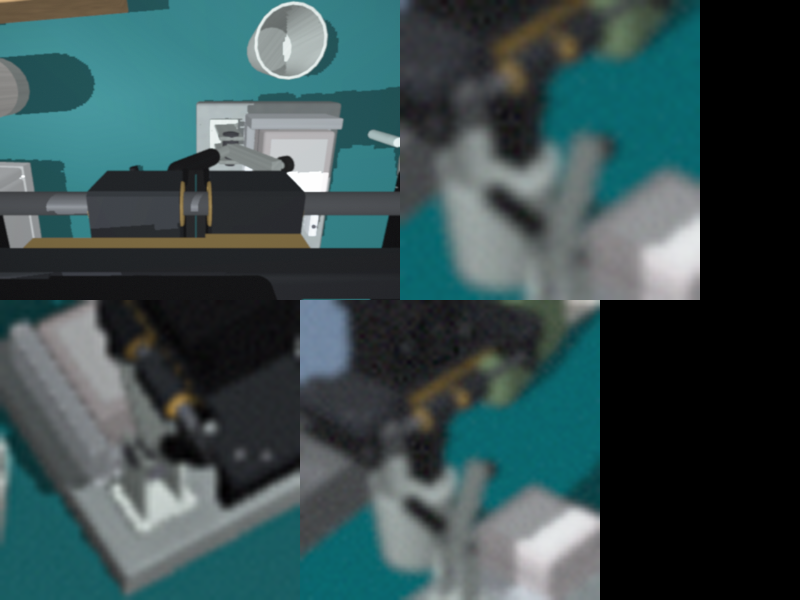

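The wrist view shows the handle tip at (180,165) still open, and the side view shows the finger's dark end about 8 px above the projected TCP. So the fingers appear to have passed just above the handle. I'll raise, go back to the +y side, come down lower and push again.

```bash
python3 -m creep '[[[0,0,0],[0,0,0.05],0],[[0,0,0],[0.006,0.034,0],0],[[0,0,0],[0.004,0.034,0],0],[[0,0,0],[0,0,-0.04],0],[[0,0,0],[0,0,-0.03],0]]' && python3 -m creep '[[[0,0,0],[0,0,0],0],[[0,0,0],[0,0,0],0],[[0,0,0],[0,0,0],0],[[0,0,0],[0,0,0],0],[[0,0,0],[0,0,0],0]]'
python3 - <<'E'
from h import *
s=r.observe()
for n in('side','scene'):
    k=cams.read_camera(n);p=proj(k,s['tcp_pos']);print(n,p.round(1))
    u=int(round(p[0]));v=int(round(p[1]))
    for y in range(v-14,v+5): print(y,[int(g) for g in cv2.cvtColor(k['color'],cv2.COLOR_RGB2GRAY)[y,u-9:u+10]])
    h=proj(k,[.656,.103,.162]).round().astype(int);print('tip',h,k['color'][h[1]-1:h[1]+2,h[0]-1:h[0]+2].mean(2).round().tolist())
E
```

```text
time: 9.55
tcp_pos: [0.6652, 0.1582, 0.1204]
tcp_rot: [0.999, -0.038, -0.0, 0.0]
contact_force: [-0.4, 0.2, -0.4]
grip_width: 0.0005
grasp_force: 0.0
time: 10.18
tcp_pos: [0.666, 0.157, 0.1226]
tcp_rot: [0.999, -0.039, 0.001, -0.0]
contact_force: [0.1, 0.7, 1.0]
grip_width: 0.0003
grasp_force: 0.0
side [238.7 224.3]
210 [73, 69, 68, 59, 44, 27, 25, 23, 23, 35, 34, 49, 82, 120, 145, 159, 162, 162, 154]
211 [72, 74, 68, 55, 42, 27, 17, 26, 27, 27, 32, 48, 78, 119, 144, 155, 163, 159, 160]
212 [72, 76, 69, 62, 45, 29, 29, 23, 27, 30, 37, 50, 77, 114, 143, 156, 157, 161, 159]
213 [71, 78, 75, 66, 50, 36, 29, 29, 28, 34, 30, 41, 71, 113, 139, 152, 158, 160, 156]
214 [72, 79, 76, 64, 56, 42, 22, 22, 27, 32, 36, 39, 68, 106, 135, 151, 159, 159, 157]
215 [73, 79, 76, 67, 61, 50, 37, 29, 34, 29, 35, 43, 65, 99, 128, 146, 157, 158, 157]
216 [77, 73, 74, 74, 68, 58, 50, 44, 37, 39, 43, 59, 73, 100, 127, 147, 156, 158, 157]
217 [74, 74, 74, 73, 73, 68, 63, 63, 56, 52, 58, 63, 75, 98, 125, 145, 156, 155, 157]
218 [77, 74, 76, 76, 73, 77, 72, 69, 64, 62, 67, 72, 73, 97, 118, 141, 152, 156, 154]
21
[... 1840 characters left out ...]
4, 72, 70, 62, 43, 54, 74, 87, 82, 67, 67, 66, 45, 30, 36]
267 [73, 75, 73, 72, 71, 75, 73, 72, 67, 68, 66, 73, 61, 54, 58, 70, 56, 36, 37]
268 [72, 72, 72, 72, 73, 73, 74, 74, 74, 73, 65, 56, 53, 48, 54, 65, 57, 41, 40]
269 [74, 74, 73, 71, 74, 71, 73, 74, 71, 73, 73, 62, 52, 49, 50, 47, 42, 41, 37]
270 [73, 72, 72, 72, 72, 72, 74, 71, 73, 74, 74, 70, 59, 51, 46, 42, 37, 37, 41]
271 [72, 74, 72, 73, 74, 74, 73, 74, 71, 74, 73, 73, 64, 53, 48, 37, 37, 39, 39]
272 [73, 72, 72, 74, 73, 71, 73, 73, 70, 71, 72, 76, 70, 61, 50, 30, 30, 39, 40]
273 [73, 73, 72, 73, 73, 73, 72, 73, 73, 73, 74, 72, 74, 70, 57, 33, 28, 35, 41]
tip [285 245] [[32.0, 38.0, 29.0], [25.0, 28.0, 36.0], [23.0, 24.0, 32.0]]
```

Both cameras show the finger's visible end about 8 px (about 27 mm) above the reported TCP, so at this height it is level with the handle's round end. Pushing now.

```bash
python3 -m creep '[[[0,0,0],[-0.0008,-0.01,-0.003],0],[[0,0,0],[-0.0008,-0.01,0],0],[[0,0,0],[-0.0008,-0.01,0],0],[[0,0,0],[-0.0008,-0.01,0],0],[[0,0,0],[-0.0008,-0.01,0],0]]'; python3 -m creep '[[[0,0,0],[-0.0008,-0.006,0],0],[[0,0,0],[-0.0004,-0.006,0],0],[[0,0,0],[0,0,0],0],[[0,0,0],[0,0,0],0],[[0,0,0],[0,0,0],0]]'
python3 - <<'E'
from h import *
s=r.observe();print(s['tcp_pos'],s['contact_force'])
k=cams.read_camera('side')
for p in([.656,.103,.162],[.655,.08,.172],[.655,.054,.178],[.6525,.02,.170]): h=proj(k,p).round().astype(int);print('tip',h,k['color'][h[1]-1:h[1]+2,h[0]-1:h[0]+2].mean(2).round().tolist())
E
```

```text
time: 10.9
tcp_pos: [0.6635, 0.109, 0.1214]
tcp_rot: [0.999, -0.039, 0.002, -0.002]
contact_force: [0.8, 6.6, 6.3]
grip_width: 0.0007
grasp_force: 3.3
time: 11.52
tcp_pos: [0.66, 0.0949, 0.1181]
tcp_rot: [0.999, -0.039, -0.0, 0.0]
contact_force: [0.8, 1.4, -0.4]
grip_width: 0.0003
grasp_force: 0.4
[0.66004011 0.09491275 0.11813908] [ 0.81071675  1.40069367 -0.37630626]
tip [251 207] [[23.0, 30.0, 33.0], [55.0, 36.0, 28.0], [88.0, 66.0, 49.0]]
tip [256 201] [[32.0, 40.0, 69.0], [31.0, 35.0, 55.0], [31.0, 32.0, 41.0]]
tip [261 196] [[74.0, 73.0, 74.0], [74.0, 72.0, 72.0], [83.0, 72.0, 75.0]]
tip [267 194] [[74.0, 74.0, 74.0], [72.0, 74.0, 75.0], [73.0, 72.0, 73.0]]
```

```bash
python3 -m creep '[[[0,0,0],[-0.0007,-0.008,0],0],[[0,0,0],[-0.0007,-0.008,0],0],[[0,0,0],[-0.0007,-0.008,0],0],[[0,0,0],[0,0,0],0],[[0,0,0],[0,0,0],0]]'; python3 - <<'E'
from h import *
s=r.observe();print(s['tcp_pos'],s['contact_force'])
k=cams.read_camera('side')
for p in([.656,.103,.162],[.655,.08,.172],[.655,.054,.178],[.654,.035,.175],[.6525,.02,.170]): h=proj(k,p).round().astype(int);print('tip',h,k['color'][h[1]-1:h[1]+2,h[0]-1:h[0]+2].mean(2).round().tolist())
E
```

```text
time: 12.2
tcp_pos: [0.6581, 0.0707, 0.1185]
tcp_rot: [0.999, -0.039, -0.0, -0.0]
contact_force: [0.2, -0.5, -0.9]
grip_width: 0.0004
grasp_force: 0.0
[0.65810634 0.07074252 0.11849522] [ 0.18524808 -0.46364525 -0.92109704]
tip [251 207] [[161.0, 167.0, 167.0], [166.0, 166.0, 169.0], [158.0, 159.0, 159.0]]
tip [256 201] [[33.0, 23.0, 25.0], [31.0, 20.0, 31.0], [33.0, 27.0, 30.0]]
tip [261 196] [[32.0, 44.0, 58.0], [37.0, 47.0, 58.0], [40.0, 49.0, 57.0]]
tip [264 194] [[65.0, 71.0, 61.0], [67.0, 68.0, 59.0], [66.0, 64.0, 52.0]]
tip [267 194] [[53.0, 39.0, 36.0], [43.0, 34.0, 33.0], [41.0, 34.0, 37.0]]
```

The dark tip is now at the closed position (267,194) and the force is gone, so the handle snapped over. I'll retreat to +y, go up, and move back clear.

```bash
python3 -m creep '[[[0,0,0],[0.002,0.03,0],0],[[0,0,0],[0.003,0.04,0],0],[[0,0,0],[0,0.02,0.04],0],[[0,0,0],[0,0,0.055],0],[[0,0,0],[0,0,0.055],0]]'; python3 -m creep '[[[0,0,0],[-0.05,0.03,0],0],[[0,0,0],[-0.05,0.03,0],0],[[0,0,0],[-0.05,0.03,0],0],[[0,0,0],[-0.05,0.03,0],0],[[0,0,0],[0,0,0],0]]'
python3 - <<'E'
from h import *
s=r.observe();print(s['tcp_pos'],s['contact_force'])
o=[]
for n,(u,v) in(('scene',(230,180)),('side',(225,170))):
    k=cams.read_camera(n);o.append(cv2.resize(k['color'][v:v+110,u:u+110],(400,400),interpolation=cv2.INTER_CUBIC))
    if n=='scene': full=k['color']
o=np.hstack(o);o=np.vstack([o,np.hstack([cv2.resize(full,(266,200)),cv2.resize(cams.read_camera('side')['color'],(266,200)),cv2.resize(cams.read_camera('wrist')['color'],(268,200))])])
cv2.imwrite('pics/f.png',o[...,::-1])
E
```

```text
time: 12.88
tcp_pos: [0.6628, 0.1618, 0.2699]
tcp_rot: [0.999, -0.038, -0.0, 0.0]
contact_force: [0.9, 0.2, 0.5]
grip_width: 0.0004
grasp_force: 0.0
time: 13.5
tcp_pos: [0.4604, 0.2833, 0.2693]
tcp_rot: [0.999, -0.037, 0.0, -0.001]
contact_force: [0.5, 0.5, -0.4]
grip_width: 0.0004
grasp_force: 0.0
[0.46039433 0.28325044 0.26933366] [ 0.51547858  0.52364203 -0.38035045]
```

View pics/f.png

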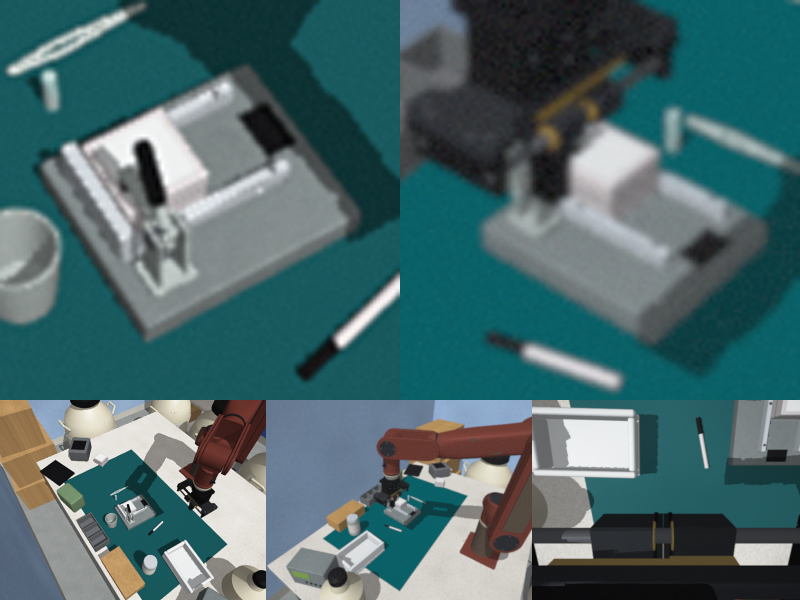

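The final view shows the box flush against the stop. The handle is over with its tip at about (270,220) px; the closed pose predicts (269,221), so the foot is on the lid. The other items haven't moved and the hand is clear.

```bash
python3 -c "
from cell import job
print(job.job_done())"
```

```text
the job is handed in; nothing more can be done
None
```

I pushed the cryobox home against the stop and snapped the toggle clamp closed onto its lid; the last pictures show nothing else moved and the hand clear, and I handed the job in at about 14 s (no verdict was returned).

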